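# Make up the starter kit and the rind-care kit

## Task

Make up two kits from the stock on the table: the brown starter bottle and the yellow pH meter go into the blue tray, the steel salt shaker and the wooden rind brush into the green tray. In each tray stand the upright thing centred on the round rubber pad and lay the long thing flat, right way up as it lies now, centred on the long pad and along it (either way round). Do not tip the bottle or the shaker over, and leave the steel weight and the white cheese mould where they stand.

Things in the scene. Friction and masses are not known exactly. Their poses are not given: they have to be found in the camera images.
- blue_tray: Blue plastic tray with a flat floor and a 12 mm high rim, 204 mm (its x) by 190 mm (its y), fixed to the table. Origin: centre of its underside. Two dark rubber pads lie in it, their tops 6 mm above the origin: the long pad, 184 mm along x and 60 mm wide, centred at x 0, y +50 mm; the round pad, 88 mm across, centred at x 0, y -45 mm. At zero yaw its axes are the world's; it is turned at most 0.1 rad. Takes the starter bottle and the pH meter.
- green_tray: Green plastic tray with a flat floor and a 12 mm high rim, 204 mm (its x) by 190 mm (its y), fixed to the table. Origin: centre of its underside. Two dark rubber pads lie in it, their tops 6 mm above the origin: the long pad, 184 mm along x and 60 mm wide, centred at x 0, y +50 mm; the round pad, 88 mm across, centred at x 0, y -45 mm. At zero yaw its axes are the world's; it is turned at most 0.1 rad. Takes the salt shaker and the rind brush.
- starter_bottle_mid (a point): Brown bottle with white label and red cap, standing; 48 mm across, 107 mm tall, about 0.16 kg. The solid body reaches 90 mm up; grip it there. Point: on its axis, half-way up (53.5 mm above its underside); z is up.
- meter_mid (a point): Yellow pocket pH meter with a black end, lying flat; 34 mm wide (its x), 177 mm long (its y), 25 mm high, about 0.12 kg. Point: middle of its length and width, 12.5 mm above its underside; z is up. The black end at +y is light and thin: the solid yellow body runs from 88 mm on the -y side to 44 mm on the +y side, so it balances 22 mm to the -y side. Grip it across its width, at the point or somewhat to the -y side.
- shaker_mid (a point): Steel salt shaker, a plain cylinder with domed top, standing; 66 mm across, 96 mm tall, about 0.22 kg. Point: on its axis, half-way up (48 mm above its underside); z is up.
- brush_mid (a point): Rind brush with orange-brown wooden back and pale bristles pointing down; 43 mm wide (its x), 125 mm long (its y), 38 mm high. Point: its middle, 19 mm above its underside; z is up. Grip it across its width by the wooden back (the upper part).
- weight_mid (a point): Steel press weight with a knob, 56 mm across, 68 mm tall, standing among the stock; stays where it is. Point: on its axis, 34 mm up.
- mould_mid (a point): White perforated cheese mould (open cup), 76 mm across, 66 mm tall; stays where it is. Point: on its axis, 33 mm up.
Mind the look-alikes: they are no part of the job. Of the things that look like the part that bears starter_bottle_mid, the larger one is meant.

How it is judged:
By the outcome, as a careful person would: the job done as asked, in the order asked, and still so for the second after the job is handed in, with the robot touching nothing.
It also fails if it takes over 125 s, if anything falls off the work surface, if the arm or the gripper's body presses on something with over 40 N, if the wrist force passes 120 N, or if a joint passes its speed limit or range.

## Robot

A 7-joint arm with a two-finger parallel gripper is mounted at the origin on the work surface; the furniture and walls round the work are solid. World frame = base frame: x ahead of the robot, y to its left, z up, the work surface at z = 0. Lengths are in m, angles in degrees, forces in N, time in s.
With the tool pointing down it reaches from about 0.35 to 0.9 m from the base axis. Payload 8.1 kg.
Tool frame: the origin (TCP) lies at the very end of the fingers, on their centre line; the grasp point (between the pads) lies robot.tcp_to_grasp behind it (robot.tcp_to_grasp is the distance from the TCP to the grasp point, in m); z points along the fingers, y is the line along which they close (so a half turn about z gives the same grasp; the last joint's range is limited). The gripper opens to 85 mm and grips with 20 to 120 N. Pads are 22 mm wide; open, the fingers measure 114 mm over their backs; the gripper's body (76 mm by 85 mm) begins 54 mm behind the grasp point. The pads swing forward as they close: fully open they stand 13 mm farther back than shut.
Start: joints at [-79.389, 24.895, 1.432, 90.138, -0.665, 64.973, -4.303], TCP at [0.177, 0.599, 0.231] pointing down, gripper open.
Joint ranges: [-149.89, 149.89], [-25.12, 119.58], [-72.63, 75.52], [4.76, 147.25], [-75.54, 255.54], [6.69, 114.76], [-157.13, 157.13]. Speed limits (degrees/s): [127.2, 127.2, 172.46, 172.46, 180, 180, 180].

## Interface

Orientations are given as a 3x3 rotation matrix whose columns are the frame's x, y, z axes.
In Python, from rig import robot gives the robot as it stands. The module is installed in compiled form; this text tells all that it offers. Calls block until the motion is done:
- robot.move_ptp(position, orientation): joint-space move of the TCP to a pose.
- robot.move_l(position, frame=None, velocity=0.15): straight line of the TCP; frame=None keeps the orientation; velocity is the mean speed in m/s.
- robot.set_joints(angles): joint-space move.
- robot.set_gripper(opening, effort=None): finger opening in m; effort is the grip in N (None keeps the last); returns when the fingers have stopped.
- robot.hold(seconds).
- robot.solve_ik(position, orientation): joint angles nearest the present ones, or None.
- robot.camera(name): name is "scene" or "side" or "wrist"; returns the picture (400x640x3 uint8, red, green, blue); there is no depth.
- robot.calibration(name): a dict with "intrinsics" (3x3 intrinsics, pixels), "k1" (the pictures are not rectified: a ray, as slopes to the right and down, at radius r is drawn at 1 + k1 r^2 times it, then the intrinsics apply), "rvec" (rotation vector, rad) and "tvec" (3), from world to camera coordinates, as OpenCV has them; the wrist camera has in their place "hand_eye" (4x4, takes a point from camera to tool coordinates, whose origin is the TCP and whose axes are the flange's). Camera axes: x right, y down, z forward; pixel columns grow to the right and rows downward; lengths in m; the calibration is good to about 2 mm. A picture is of the moment at which its call begins: read the wrist's pose just before it. calibration takes no time and is no camera call.
A pose or a line that the arm cannot do raises robot.IKError and nothing moves.
- robot.close_job(): hands the job in; it is judged then, once.
Readings, each from a call of its own:
- robot.read_time_s(): time.
- robot.read_q(): joint angles.
- robot.read_joint_velocities(): joint speeds.
- robot.read_effort(): joint torques, N m.
- robot.read_tcp_pos(): TCP position.
- robot.read_ee_rot(): TCP orientation.
- robot.read_wrist_force(): force on the tool from outside, world axes, zero at the start.
- robot.read_moment(): the same for the moment, N m.
- robot.read_opening(): finger opening in m.
- robot.read_grasp_force(): force on a finger pad.
Only numpy, scipy, OpenCV 4.12 (cv2) and the standard library are available. Lean on these libraries where they do the work, as an engineer would, in place of code of your own. Each camera call takes 0.05 s, during which the arm holds its last target. There are 200 camera calls.

## Working session

There is one attempt and no reset: what is moved stays moved. The work goes in short steps, each a Python script; the robot and the scene stay as the last script left them, time stands still between calls to the robot, and variables do not carry over. Pictures are saved under pics/ and viewed, at most 14 in all, crops included, and the job is handed in when it is done.

```bash
mkdir -p pics; python3 - <<'E'
from rig import robot
import cv2
for n in ("scene","side"):
    cv2.imwrite(f"pics/{n}0.png",robot.camera(n)[:,:,::-1])
    c=robot.calibration(n);print(n,c)
print(robot.calibration("wrist"),robot.tcp_to_grasp,robot.read_time_s(),robot.read_ee_rot(),robot.read_tcp_pos())
E
```

```text
scene {'intrinsics': array([[478.34710573,   0.        , 320.05358704],
       [  0.        , 478.34710573, 198.16107205],
       [  0.        ,   0.        ,   1.        ]]), 'k1': -0.10463643387092092, 'rvec': array([ 1.94808705, -0.91496761,  0.55470085]), 'tvec': array([-0.32873014,  0.30787623,  0.80360619])}
side {'intrinsics': array([[500.62453549,   0.        , 308.69785048],
       [  0.        , 500.62453549, 199.57515525],
       [  0.        ,   0.        ,   1.        ]]), 'k1': -0.14187291681901298, 'rvec': array([ 0.07832645,  2.84618912, -1.27163865]), 'tvec': array([0.55486043, 0.00215142, 1.54050729])}
{'intrinsics': array([[348.13723236,   0.        , 317.4525994 ],
       [  0.        , 348.13723236, 198.88812567],
       [  0.        ,   0.        ,   1.        ]]), 'k1': -0.0020653916820278125, 'hand_eye': array([[ 5.73300191e-04, -9.64558520e-01, -2.63868400e-01,
         6.72626134e-02],
       [ 9.99997982e-01,  1.06099853e-03, -1.70575992e-03,
         3.99300894e-04],
       [ 1.92526925e-03, -2.63866890e-01,  9.64557182e-01,
        -1.42274424e-01],
       [ 0.00000000e+00,  0.00000000e+00,  0.00000000e+00,
         1.00000000e+00]])} 0.0187 0.1 [[-9.58852233e-01  2.83905448e-01 -3.01524779e-04]
 [ 2.83905591e-01  9.58851254e-01 -1.37392331e-03]
 [-1.00946902e-04 -1.40299401e-03 -9.99999011e-01]] [0.1773255  0.59885272 0.23061283]
```

View pics/scene0.png

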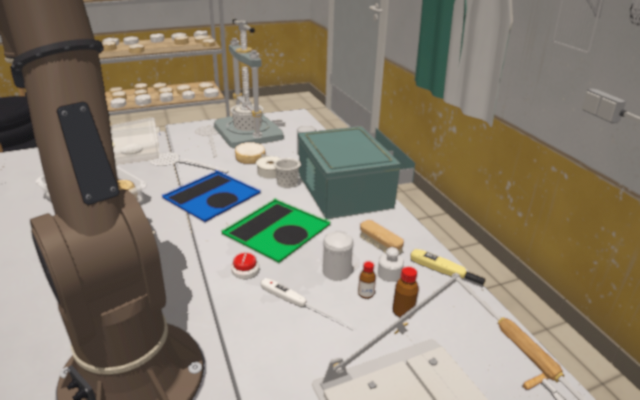

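View pics/side0.png

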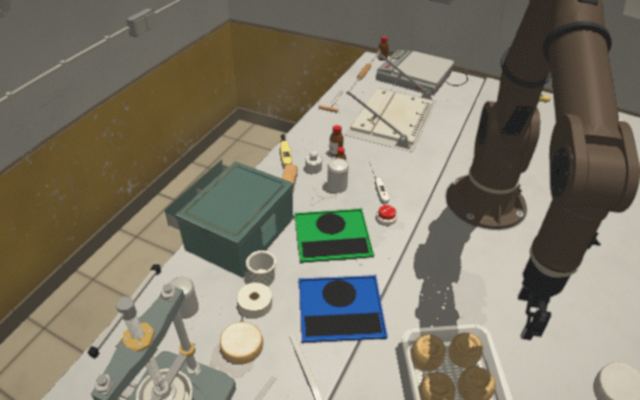

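Scene view: blue tray (212,195), green tray (276,229), shaker (338,255), brush (381,235), meter (447,267), steel weight (391,263), small bottle (367,281), larger bottle (405,293). The white thermometer at (284,291) is a look-alike of the meter. The side view shows a further bottle far off at (384,46), so I'll compare sizes in enlarged crops.

```bash
cat > h.py <<'E'
from rig import robot
import cv2, numpy as np
from scipy.optimize import brentq
def cam(name,pose=None):
    c=robot.calibration(name);K=c["intrinsics"];k=c["k1"]
    if name=="wrist":
        T=np.eye(4);p,R=pose;T[:3,:3]=R;T[:3,3]=p;M=T@c["hand_eye"];R=M[:3,:3].T;t=-R@M[:3,3]
    else: R=cv2.Rodrigues(c["rvec"])[0];t=c["tvec"]
    return K,np.array([k,0,0,0,0.]),R,t
def ray(C,uv,z):
    K,d,R,t=C
    s=cv2.undistortPoints(np.array([[uv]],float),K,d)[0,0]
    o=-R.T@t;v=R.T@np.array([s[0],s[1],1]);return o+v*(z-o[2])/v[2]
def proj(C,P):
    K,d,R,t=C
    return cv2.projectPoints(np.atleast_2d(np.array(P,float)),cv2.Rodrigues(R)[0],t,K,d)[0][:,0]
def wrist(fn):
    pose=(np.array(robot.read_tcp_pos()),np.array(robot.read_ee_rot()))
    im=robot.camera("wrist")[:,:,::-1].copy();cv2.imwrite(fn,im);np.savez(fn+".npz",p=pose[0],R=pose[1]);return im
def wc(fn):
    d=np.load(fn+".npz");return cam("wrist",(d["p"],d["R"]))
def down(a):  # tool pointing down, closing axis y at angle a (deg) in world
    a=np.radians(a);y=np.array([np.cos(a),np.sin(a),0]);z=np.array([0,0,-1.]);return np.column_stack([np.cross(y,z),y,z])
E
python3 - <<'E'
from h import *
S=cam("scene");D=cam("side")
for n,u,z in [("shaker",(338,274),0),("brush",(381,235),.03),("meter",(447,267),.02),("weight",(391,274),0),("small",(367,295),0),("big",(404,313),0),("blue",(212,195),0),("green",(276,229),0),("bigcap",(409,271),.107),("mould",(287,183),0)]:
    print(n,ray(S,u,z).round(3))
for n,u,z in [("far base",(384,56),0),("far cap",(384,38),.1),("big cap",(336,128),.107),("shaker",(338,188),0),("green",(333,235),0),("blue",(341,308),0)]:
    print("side",n,ray(D,u,z).round(3))
a=cv2.imread("pics/scene0.png")[210:340,320:500];b=cv2.imread("pics/side0.png")[25:205,260:420]
cv2.imwrite("pics/crop0.png",np.hstack([cv2.resize(a,None,fx=2.4,fy=2.4),cv2.resize(b,(320,312))]))
E
```

```text
shaker [ 0.458 -0.104  0.   ]
brush [ 0.611 -0.116  0.03 ]
meter [ 0.614 -0.29   0.02 ]
weight [ 0.534 -0.195  0.   ]
small [ 0.442 -0.193  0.   ]
big [ 0.446 -0.281  0.   ]
blue [0.502 0.375 0.   ]
green [0.497 0.121 0.   ]
bigcap [ 0.445 -0.277  0.107]
mould [0.694 0.263 0.   ]
side far base [ 0.15  -1.011  0.   ]
side far cap [ 0.163 -0.987  0.1  ]
side big cap [ 0.451 -0.263  0.107]
side shaker [ 0.458 -0.083  0.   ]
side green [0.493 0.122 0.   ]
side blue [0.496 0.376 0.   ]
```

View pics/crop0.png

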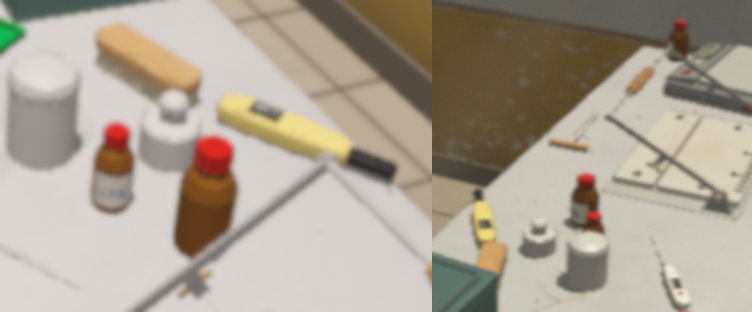

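The crop shows two brown bottles nearby: the small one at scene (367,280) and the larger one at (405,292). A third, at side (384,46), stands about 1 m away, out of the work area. The larger near one, at about (0.446,-0.28), is meant. A raised bar is close to it, so I'll triangulate that and take wrist views.

```bash
python3 - <<'E'
from h import *
S=cam("scene");D=cam("side")
def tri(a,b):
    P=[]
    pts=[]
    for C,u in((S,a),(D,b)):
        P.append(np.hstack([C[2],C[3][:,None]]));pts.append(cv2.undistortPoints(np.array([[u]],float),C[0],C[1])[0].T)
    X=cv2.triangulatePoints(P[0],P[1],*pts).ravel();return (X[:3]/X[3]).round(3)
print("bar tip",tri((457,281),(348,94)),"bar foot",tri((335,373),(405,139)))
for p,n in [((.50,.25,.33),"w_tr"),((.50,-.20,.33),"w_st")]:
    robot.move_ptp(p,down(90)); wrist(f"pics/{n}.png")
print(robot.read_time_s(),robot.read_q())
E
```

```text
bar tip [ 0.402 -0.384  0.166] bar foot [ 0.208 -0.283  0.041]
3.6167 [ -8.87856588  13.29817469  31.52742057  95.18033727  -7.22898776
  73.57246037 114.15623565]
```

View pics/w_st.png

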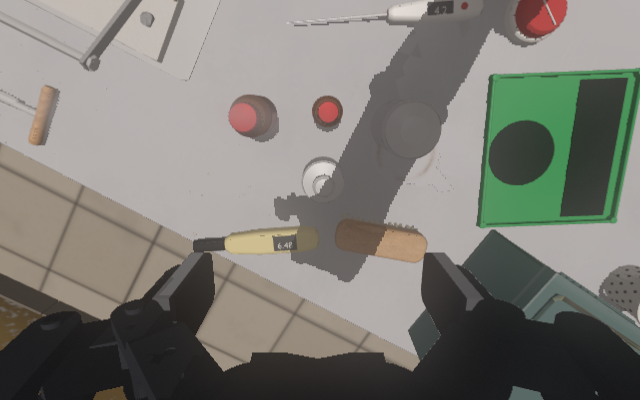

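View pics/w_tr.png

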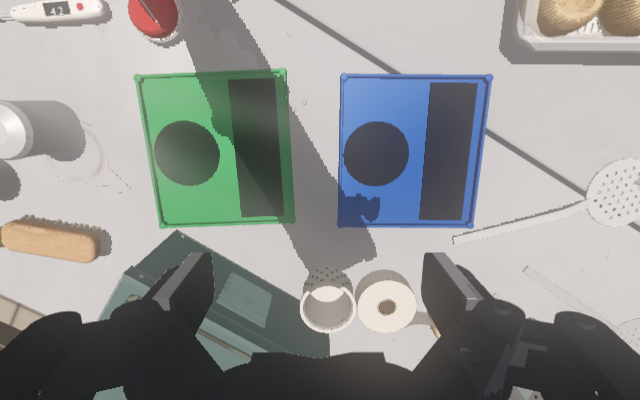

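Wrist views: cap of the large bottle at (242,117), shaker (412,130), meter from (194,245) to (318,238), brush from (336,237) to (427,245) and weight (322,181). Blue tray: round pad (376,153), long pad (449,151). Green tray: round pad (187,153), long pad (257,148).

```bash
python3 - <<'E'
from h import *
T=wc("pics/w_tr.png");W=wc("pics/w_st.png")
def fit(px):
    loc=[(-.102,-.095,.012),(-.102,.095,.012),(.102,.095,.012),(.102,-.095,.012),(0,-.045,.006),(-.092,.02,.006),(-.092,.08,.006),(.092,.08,.006),(.092,.02,.006)]
    w=np.array([ray(T,u,l[2])[:2] for u,l in zip(px,loc)]);L=np.array(loc)[:,:2]
    a=L-L.mean(0);b=w-w.mean(0);th=np.arctan2((a[:,0]*b[:,1]-a[:,1]*b[:,0]).sum(),(a*b).sum())
    R=np.array([[np.cos(th),-np.sin(th)],[np.sin(th),np.cos(th)]]);t=w.mean(0)-R@L.mean(0)
    print("tray",t.round(4),th.round(4),"res mm",(1e3*(w-L@R.T-t)).round(1).tolist())
    print(" round",t+R@[0,-.045],"long",t+R@[0,.05])
fit([(341,74),(491,77),(474,227),(339,226),(376,153),(429,83),(477,84),(467,220),(420,218)])
fit([(137,76),(284,70),(294,221),(161,226),(187,153),(229,81),(275,79),(283,216),(240,216)])
for n,u,z in [("bottle",(242,117),.107),("shaker",(412,130),.09),("weightknob",(322,184),.066),("small",(328,112),.08),("meter tip",(194,245),.012),("meter end",(318,238),.012),("yb",(228,244),.02),("br a",(336,237),.03),("br b",(427,245),.03),("brc",(381,241),.03)]:
    print(n,ray(W,u,z).round(4))
im=cv2.imread("pics/w_st.png");cv2.imwrite("pics/crop1.png",cv2.resize(im[80:270,185:445],(780,570),interpolation=cv2.INTER_CUBIC))
E
```

```text
tray [0.4973 0.3754] 0.0065 res mm [[0.1, 0.5], [4.4, -2.0], [-0.9, -0.7], [-3.1, 0.4], [-2.2, -1.0], [0.9, -2.1], [2.4, -0.9], [0.7, 6.1], [-2.4, -0.4]]
 round [0.49754707 0.33036911] long [0.49693247 0.42536712]
tray [0.4948 0.1207] 0.0353 res mm [[2.6, 2.8], [1.9, -2.9], [-3.8, -0.7], [-2.6, 2.7], [-0.5, 0.4], [2.0, 0.9], [1.6, -0.5], [0.3, -1.1], [-1.6, -1.7]]
 round [0.496418  0.0757293] long [0.49306675 0.17067017]
bottle [ 0.4466 -0.2758  0.107 ]
shaker [ 0.4604 -0.0966  0.09  ]
weightknob [ 0.5259 -0.1931  0.066 ]
small [ 0.442  -0.1872  0.08  ]
meter tip [ 0.6276 -0.3739  0.012 ]
meter end [ 0.6164 -0.1976  0.012 ]
yb [ 0.6226 -0.3232  0.02  ]
br a [ 0.6077 -0.1732  0.03  ]
br b [ 0.619  -0.0487  0.03  ]
brc [ 0.6133 -0.1118  0.03  ]
```

View pics/crop1.png

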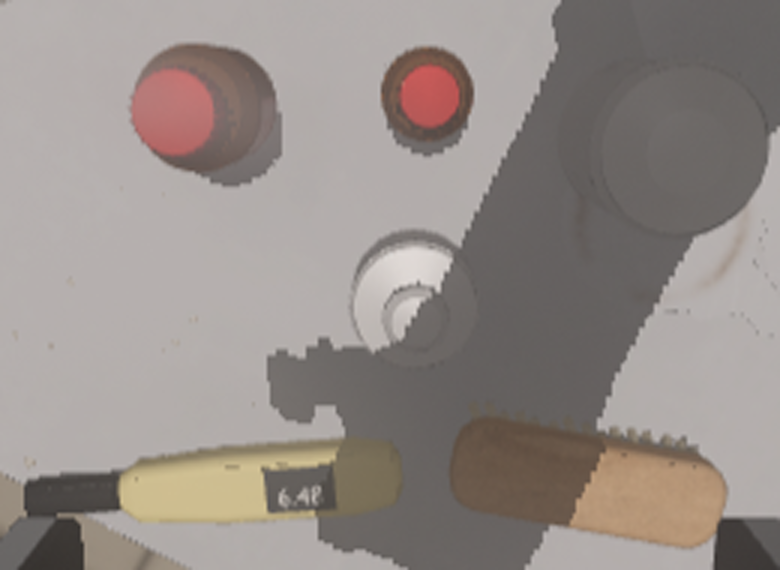

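```bash
cat >> h.py <<'E'
def trays(fn,C):
    im=cv2.imread(fn);h=cv2.cvtColor(im,cv2.COLOR_BGR2HSV);out={}
    for n,lo,hi in(("blue",105,118),("green",55,75)):
        m=cv2.inRange(h,(lo,110,30),(hi,255,255))
        c=max(cv2.findContours(m,cv2.RETR_EXTERNAL,cv2.CHAIN_APPROX_NONE)[0],key=cv2.contourArea)
        w=np.array([ray(C,p,.012)[:2] for p in cv2.convexHull(c)[:,0].astype(float)],np.float32)
        (x,y),s,a=cv2.minAreaRect(w*1000)
        f=np.zeros_like(m);cv2.fillPoly(f,[cv2.convexHull(c)],255);f=cv2.erode(f,np.ones((9,9)))
        d=cv2.morphologyEx(cv2.bitwise_and(f,cv2.bitwise_not(m)),cv2.MORPH_OPEN,np.ones((9,9)))
        pads=[]
        for k in cv2.findContours(d,cv2.RETR_EXTERNAL,cv2.CHAIN_APPROX_NONE)[0]:
            if cv2.contourArea(k)<800: continue
            q=np.array([ray(C,p,.006)[:2] for p in k[:,0].astype(float)],np.float32)*1000
            pads.append([np.round(v,1) for v in cv2.minAreaRect(q)])
        print(n,round(x,1),round(y,1),np.round(s,1),round(a,2),"pads",pads)
E
python3 - <<'E'
from h import *
trays("pics/w_tr.png",wc("pics/w_tr.png"))
W=wc("pics/w_st.png");print(ray(W,(243.3,117.3),.107),ray(W,(414.3,130),.085))
for a in(0,180,90,-90):
    for p in((.4466,-.275,.25),(.4466,-.275,.045),(.4975,.33,.25),(.493,.1707,.02),(.615,-.26,.01)):
        q=robot.solve_ik(p,down(a));print(a,p,None if q is None else np.round(q).astype(int))
E
```

```text
blue 496.6 373.9 [188.9 201.1] 89.59 pads [[array([497. , 329.5]), array([84.5, 86.2]), np.float64(0.2)], [array([497., 424.]), array([182.3,  60.6]), np.float64(0.0)]]
green 499.7 128.5 [71.8 27.9] 0.15 pads []
[ 0.44693765 -0.27450295  0.107     ] [ 0.46074161 -0.09279438  0.085     ]
0 (0.4466, -0.275, 0.25) [-11  18  49 105 -15  64  43]
0 (0.4466, -0.275, 0.045) [ -2  34  39 117 -33  40  59]
0 (0.4975, 0.33, 0.25) [-56  22  25  94 -10  66 -29]
0 (0.493, 0.1707, 0.02) [-46  34  29 118 -28  35   3]
0 (0.615, -0.26, 0.01) [ -5  48  39  97 -38  49  50]
180 (0.4466, -0.275, 0.25) [ -22   24   67  106  -24   66 -127]
180 (0.4466, -0.275, 0.045) [-16  47  66 118 -56  54 -99]
180 (0.4975, 0.33, 0.25) [-47  21  12  93  -5  66 146]
180 (0.493, 0.1707, 0.02) [-24  31  -1 116   1  32 154]
180 (0.615, -0.26, 0.01) [ -17   60   65   98  -61   64 -112]
90 (0.4466, -0.275, 0.25) [  0  16  33 105 -10  63 126]
90 (0.4466, -0.275, 0.045) [  8  31  25 117 -21  37 137]
90 (0.4975, 0.33, 0.25) [-50  22  16  94  -6  66  57]
90 (0.493, 0.1707, 0.02) [-40  33  21 118 -21  33  86]
90 (0.615, -0.26, 0.01) [  2  44  25  96 -25  45 129]
-90 (0.4466, -0.275, 0.25) [-24  27  73 106 -28  68 -32]
-90 (0.4466, -0.275, 0.045) [-18  52  72 118 -60  59  -4]
-90 (0.4975, 0.33, 0.25) [-80  33  66  96 -32  72 -97]
-90 (0.493, 0.1707, 0.02) [-66  50  65 120 -60  54 -56]
-90 (0.615, -0.26, 0.01) [-19  64  71  98 -66  69 -19]
```

```bash
cat >> h.py <<'E'
def pick(p,a,z,eff,hi=.25,op=.085):
    robot.move_ptp((p[0],p[1],hi),down(a)); robot.set_gripper(op)
    robot.move_l((p[0],p[1],z+.05),velocity=.3); robot.move_l((p[0],p[1],z),velocity=.08)
    f0=np.array(robot.read_wrist_force())
    robot.set_gripper(0,eff); print("grip",robot.read_opening(),robot.read_grasp_force(),"F",f0.round(1))
    robot.move_l((p[0],p[1],hi),velocity=.2); print("lifted",robot.read_opening(),robot.read_grasp_force(),np.round(robot.read_wrist_force(),1),robot.read_time_s())
def place(p,a,z,op,hi=.25):
    robot.move_ptp((p[0],p[1],hi),down(a)); robot.move_l((p[0],p[1],z+.03),velocity=.25)
    robot.move_l((p[0],p[1],z),velocity=.04); print("down",np.round(robot.read_wrist_force(),1))
    robot.set_gripper(op); robot.hold(.2); robot.move_l((p[0],p[1],hi),velocity=.2); print("t",robot.read_time_s())
E
python3 - <<'E'
from h import *
pick((.4468,-.2752),0,.045,35)
place((.497,.3295),0,.045+.0065,.075)
robot.move_ptp((.50,.25,.33),down(90)); wrist("pics/w_tr2.png")
trays("pics/w_tr2.png",wc("pics/w_tr2.png"))
E
```

```text
grip 0.04750026984820214 35.17363965511322 F [-0.1  0.  -1.1]
lifted 0.047359807080182434 36.22803747653961 [-0.2 -0.1 -2. ] 8.025
down [-2.4 -2.2  4.2]
t 13.65
blue 497.1 373.9 [189.2 202. ] 89.76 pads [[array([496.8, 329.5]), array([85.9, 85.8]), np.float64(1.2)], [array([497.1, 424. ]), array([183.1,  60.6]), np.float64(0.0)]]
green 504.8 129.3 [29.5 70.9] 86.54 pads []
```

View pics/w_tr2.png

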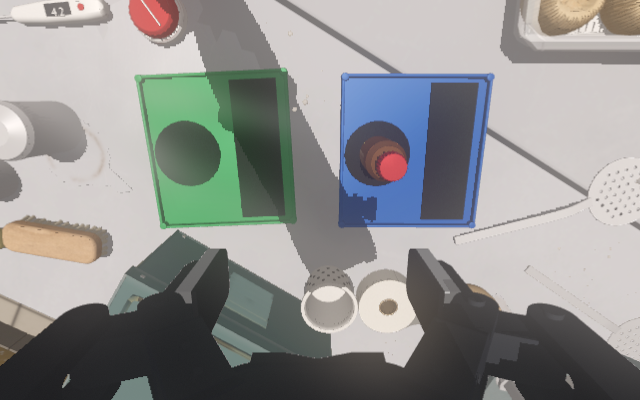

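The bottle stands in the blue tray's round pad, with its cap at (393,167). I'll check its centring, refine the green tray, then pick the shaker.

```bash
sed -i 's/("green",55,75)/("green",50,80)/; s/(lo,110,30)/(lo,110 if n=="blue" else 75,30)/' h.py; python3 - <<'E'
from h import *
C=wc("pics/w_tr2.png");print("cap",ray(C,(393,167),.113))
im=cv2.imread("pics/w_tr2.png");h=cv2.cvtColor(im,cv2.COLOR_BGR2HSV);print(h[200,180],h[110,180],h[150,290],h[180,228],h[153,187],h[150,255])
trays("pics/w_tr2.png",C)
pick((.4607,-.0945),0,.041,40)
E
```

```text
cap [0.4958792  0.32860606 0.113     ]
[ 66 101 182] [ 65  89 187] [ 66  91 101] [ 67 111 182] [60 39 97] [63 51 55]
blue 497.1 373.9 [189.2 202. ] 89.76 pads [[array([496.8, 329.5]), array([85.9, 85.8]), np.float64(1.2)], [array([497.1, 424. ]), array([183.1,  60.6]), np.float64(0.0)]]
green 495.4 111.0 [203.  171.8] 2.33 pads [[array([496.8,  74.6]), array([86.8, 87. ]), np.float64(60.9)], [array([492.3, 164.9]), array([183.9,  51.8]), np.float64(2.0)]]
grip 0.06506734472774635 41.788787841796875 F [ 1.3 -0.9  0.8]
lifted 0.06552514980464781 43.49771797657013 [ 0.1  0.3 -1.5] 19.6167
```

```bash
python3 - <<'E'
from h import *
place((.4966,.0752),0,.041+.0065,.083)
# brush: grip across, long axis then along green tray x
pick((.6133,-.111),-5.2,.009,35)
wrist("pics/w_br.png")
E
```

```text
down [-3.9  0.  10. ]
t 23.775
grip 0.042388380139720884 34.19735041446984 F [-0.4 -0.3  0.1]
lifted 0.04258741989618803 34.257583413273096 [-0.6 -0.2 -0.6] 28.2667
```

View pics/w_br.png

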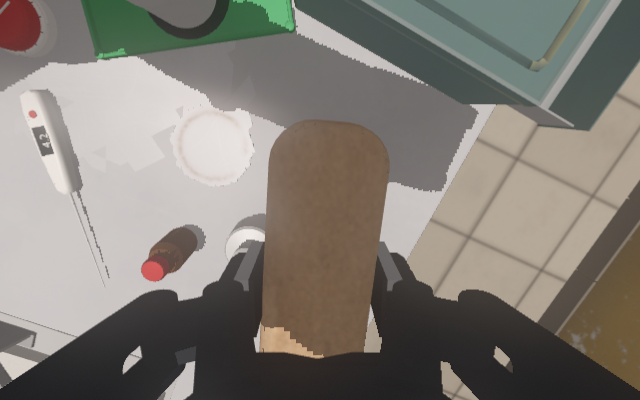

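The brush is held squarely by its back, with its far end at (328,120). I'll check the grip offset along it, then place it.

```bash
python3 - <<'E'
from h import *
C=wc("pics/w_br.png");d=np.load("pics/w_br.png.npz");R=d["R"]
for u in((328,120),(275,150),(386,150),(266,250),(379,250)):
    print(u,(R.T@(ray(C,u,d["p"][2]+.02)-d["p"])).round(4))
p=np.array([.493,.170]);a=92.1
q=robot.solve_ik((*p,.02),down(a));print(np.round(q))
place(p,a,.009+.0065,.054)
robot.move_ptp((.50,.15,.33),down(90)); wrist("pics/w_tr3.png")
E
```

```text
(328, 120) [ 0.0616  0.0031 -0.02  ]
(275, 150) [ 0.0513 -0.0154 -0.02  ]
(386, 150) [ 0.0513  0.0235 -0.02  ]
(266, 250) [ 0.0133 -0.02   -0.02  ]
(379, 250) [ 0.0134  0.0229 -0.02  ]
[-36.  32.  15. 117. -15.  32.  82.]
down [-3.1  0.8  6.8]
t 33.15
```

View pics/w_tr3.png

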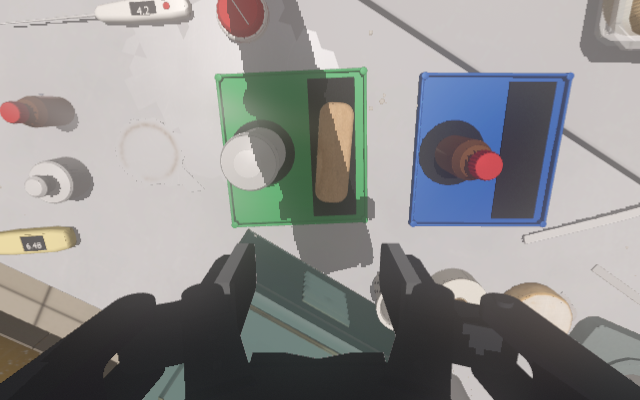

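Shaker and bottle stand on their pads, and the brush is on the long pad, but turned by several degrees: its ends are (337,102) and (330,203), against pad axis ends (331,79) and (336,215). I'll measure it.

```bash
python3 - <<'E'
from h import *
fn="pics/w_tr3.png";C=wc(fn);trays(fn,C)
im=cv2.imread(fn);h=cv2.cvtColor(im,cv2.COLOR_BGR2HSV)
m=cv2.inRange(h,(5,60,60),(22,200,255));m[:,:300]=0;m[:,370:]=0;m[:90]=0;m[215:]=0
c=max(cv2.findContours(m,cv2.RETR_EXTERNAL,cv2.CHAIN_APPROX_NONE)[0],key=cv2.contourArea)
print("brush",cv2.minAreaRect(np.array([ray(C,p,.04)[:2] for p in c[:,0].astype(float)],np.float32)*1000))
for n,u,z in[("shaker",(250,160),.09),("bottle",(487,166),.113),("pad a",(331,79),.006),("pad b",(336,215),.006)]: print(n,ray(C,u,z).round(4))
cv2.imwrite("pics/crop3.png",cv2.resize(im[60:235,205:385],(720,700*600//700),interpolation=cv2.INTER_CUBIC))
E
```

```text
blue 496.7 373.8 [189.1 202.3] 89.66 pads [[array([497.4, 370. ]), array([167.6, 182.3]), np.float64(89.8)]]
green 531.1 117.7 [129.  182.5] 2.93 pads [[array([543.2, 172. ]), array([84.3, 60.6]), np.float64(2.3)]]
brush ((493.2529296875, 169.56137084960938), (41.839569091796875, 125.00782012939453), 86.65505981445312)
shaker [0.4932 0.0751 0.09  ]
bottle [0.4958 0.3266 0.113 ]
pad a [0.4029 0.1668 0.006 ]
pad b [0.5842 0.1756 0.006 ]
```

View pics/crop3.png

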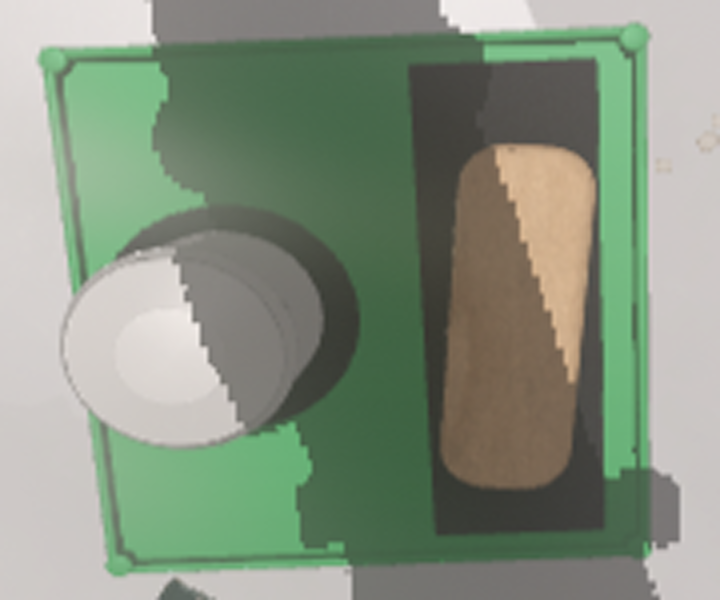

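Brush centre is (493,170), right on the pad, but it's yawed about 5.5° off. I'll regrasp along its actual axis and turn it.

```bash
python3 - <<'E'
from h import *
p=(.4932,.1697);z=.0155
robot.move_ptp((*p,.2),down(86.7));robot.set_gripper(.062)
robot.move_l((*p,z+.04),velocity=.25);robot.move_l((*p,z),velocity=.08)
robot.set_gripper(0,35);print(robot.read_opening())
robot.move_l((*p,z+.015),velocity=.1)
g=(.4930,.1700)
robot.move_l((*g,z+.015),down(92.2),velocity=.05)
robot.move_l((*g,z+.0003),velocity=.04);print(robot.read_wrist_force())
robot.set_gripper(.058);robot.hold(.2);robot.move_l((*g,.2),velocity=.2)
robot.move_ptp((.56,-.21,.30),down(90));wrist("pics/w_me.png")
fn="pics/w_me.png";C=wc(fn);im=cv2.imread(fn);h=cv2.cvtColor(im,cv2.COLOR_BGR2HSV)
for f in("pics/w_st.png","pics/w_me.png"):
    C=wc(f);h=cv2.cvtColor(cv2.imread(f),cv2.COLOR_BGR2HSV)
    m=cv2.inRange(h,(22,65,50),(32,255,255));u,v=proj(C,[.62,-.286,.015])[0].astype(int)
    k=np.zeros_like(m);k[max(v-60,0):v+60,max(u-110,0):u+110]=255
    m=cv2.morphologyEx(m&k,cv2.MORPH_CLOSE,np.ones((25,25)))
    c=max(cv2.findContours(m,cv2.RETR_EXTERNAL,cv2.CHAIN_APPROX_NONE)[0],key=cv2.contourArea)
    print(f,(u,v),cv2.minAreaRect(np.array([ray(C,p,.018)[:2] for p in c[:,0].astype(float)],np.float32)*1000))
print(robot.read_time_s())
E
```

```text
0.04109296615900034
[-1.29005066 -0.88537391  7.7584757 ]
pics/w_st.png (np.int64(255), np.int64(241)) ((620.2638549804688, -264.66033935546875), (32.90104675292969, 128.63076782226562), 5.239368438720703)
pics/w_me.png (np.int64(256), np.int64(206)) ((619.9209594726562, -267.78411865234375), (32.694339752197266, 122.1253662109375), 6.046702861785889)
40.325
```

View pics/w_me.png

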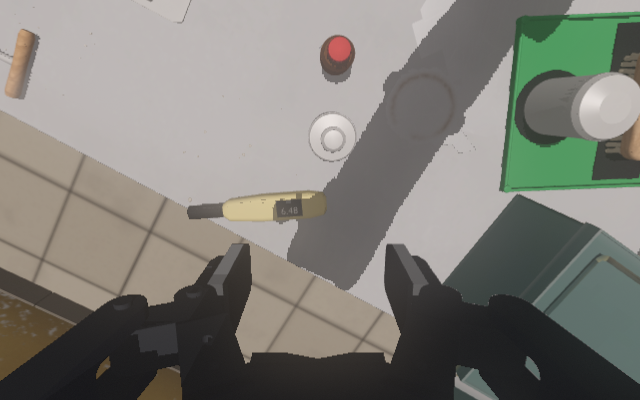

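The meter lies alone, tip (188,212) to end (326,204), about 4° off the y axis. I'll grip it 15 mm toward the yellow end and place it.

```bash
python3 - <<'E'
from h import *
pick((.6205,-.271),4.2,.003,40)
g=np.array([.497,.424])-[.015,0]   # black end towards +x
place(g,90.0,.003+.0065,.05)
robot.move_ptp((.50,.28,.33),down(90)); wrist("pics/w_tr4.png")
fn="pics/w_tr4.png";C=wc(fn);im=cv2.imread(fn)
o=proj(C,[.497,.424,.02])[0];print(o)
cv2.imwrite("pics/crop4.png",cv2.resize(im[55:255,120:480],(800,444),interpolation=cv2.INTER_CUBIC))
E
```

```text
grip 0.032851215025767495 41.12209439277649 F [ 0.9 -0.3  1. ]
lifted 0.0332587706511929 40.64010679721832 [-1.4  0.2 -0.6] 45.325
down [-3.9 -2.4  4.4]
t 51.5833
[428.24600091 155.26822327]
```

View pics/crop4.png

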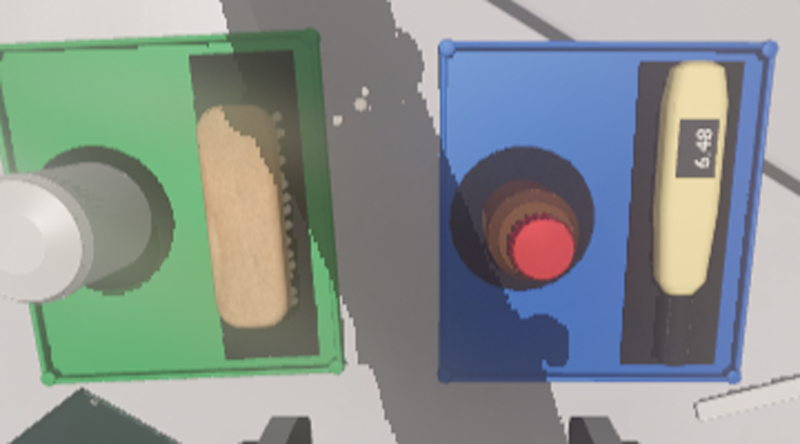

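Both trays are filled: the meter runs from crop (697,61) to (673,364), with pad ends at (692,62) and (668,363). The brush runs from (238,106) to (253,327), with pad ends at (243,54) and (272,357). I'll check the numbers.

```bash
python3 - <<'E'
from h import *
C=wc("pics/w_tr4.png");f=lambda x,y,z:ray(C,(120+x/2.2222,55+y/2.22),z)
for n,a,b,z in[("meter",(697,61),(673,364),.019),("mpad",(692,62),(668,363),.006),("brush",(238,106),(253,327),.040),("bpad",(243,54),(272,357),.006)]:
    P,Q=f(*a,z),f(*b,z);print(n,((P+Q)/2).round(4),np.linalg.norm(P-Q).round(4),np.degrees(np.arctan2(*(Q-P)[[1,0]])).round(2))
print("cap",f(542,246,.113),"round",f(522,219,.006))
im=cv2.imread("pics/w_tr4.png");h=cv2.cvtColor(im,cv2.COLOR_BGR2HSV)
for n,m,box,z in[("meter",cv2.inRange(h,(22,60,60),(34,255,255)),(405,470,70,200),.025),("brush",cv2.inRange(h,(5,55,60),(21,200,255)),(205,255,95,210),.04)]:
    k=np.zeros_like(m);k[box[2]:box[3],box[0]:box[1]]=255
    c=max(cv2.findContours(cv2.morphologyEx(m&k,cv2.MORPH_CLOSE,np.ones((21,21))),cv2.RETR_EXTERNAL,cv2.CHAIN_APPROX_NONE)[0],key=cv2.contourArea)
    print(n,cv2.minAreaRect(np.array([ray(C,p,z)[:2] for p in c[:,0].astype(float)],np.float32)*1000))
E
```

```text
meter [0.4958 0.4239 0.019 ] 0.1777 0.26
mpad [0.4975 0.425  0.006 ] 0.1816 0.13
brush [0.4932 0.1718 0.04  ] 0.1239 0.14
bpad [0.4935 0.171  0.006 ] 0.1822 1.99
cap [0.49483144 0.3283329  0.113     ] round [0.49686682 0.32997706 0.006     ]
meter ((472.38104248046875, 423.6210021972656), (32.418582916259766, 129.07252502441406), 89.7128677368164)
brush ((492.796142578125, 176.29708862304688), (123.89419555664062, 53.41244125366211), 2.1488637924194336)
```

```bash
python3 -c "
from rig import robot
print(robot.read_time_s(),robot.close_job())"
```

```text
the job is handed in; nothing more can be done
52.3333 None
```

Both kits are made up and the job was handed in at 52 s: each item measured within about 2 mm of its pad centre and 2° of its pad's line, and the arm never approached the weight or the mould.

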